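Emergency release of a disk cartridge from an unpowered dock

ROBOT

A 7-joint arm with a two-finger parallel gripper is mounted at the origin on the work surface. World frame = base frame: x ahead of the robot, y to its left, z up, the work surface at z = 0. Lengths are in m, angles in rad, forces in N, time in s.
With the tool pointing down it reaches from about 0.425 to 0.875 m from the base axis. Payload 4.7 kg.
Tool frame: the origin (TCP) lies midway between the tips of the shut fingers; the grasp point (between the pads) lies 19 mm behind it; z points along the fingers, x is the direction in which the jaws open and shut, and the axes are right-handed (so a half turn about z gives the same grasp; the last joint's range is limited). The gripper opens to 87 mm and grips with 3 to 60 N. Pads are 19 mm wide; open, the fingers measure 117 mm over their backs; the gripper's body (75 mm by 190 mm) begins 51 mm behind the grasp point.
Start: joints at [-1.179, 0.321, -0.07, 1.45, 0.023, 1.371, -0.057], TCP at [0.24, 0.604, 0.202] pointing down, gripper open.
Joint ranges: [-2.86, 2.86], [-0.3, 2.09], [-1.38, 1.24], [0.06, 2.45], [-1.56, 4.7], [0.09, 2.05], [-2.69, 2.69]. Speed limits (rad/s): [2.57, 2.57, 3.14, 3.14, 3.14, 3.14, 3.14].

INTERFACE

Orientations are given as a rotation vector (axis times angle).
In Python, from bench import get_state, eyes, ticket gives the robot as it stands.
- The arm moves only by the tool carry_out, never from a script. Its argument "motion" is a list of rows, each a list of 2 entries, a list of its own where there are three numbers: the shift along the world's x, y, z in m, then the turn about the world's z in rad. A call has 1 to 20 rows; each row is the pose to reach, as a shift and turn from the pose commanded when the call began; what a row does not reach only later rows make up. A row lasts 1/10 s, in which the tool goes at most 50 mm and 8.59 degrees, less where a joint would pass 70% of its speed; a pose out of reach is approached as far as the arm can. A call with a gripper value outside its range is refused whole. "grip" is the gripper command: -1 is fully open, 1 is shut, values between are in proportion, set as the call begins (left out, the last holds). The fingers move at their own pace and stop on an object; "squeeze" is the grip in N (left out, the last holds). Time passes only in rows, so rows that repeat a pose let the fingers close. It gives the time, the measured TCP pose, the force and the opening at its end, in the units of the state.
- get_state(): the state, without advancing time (a new reading comes with each control period).
- eyes.get_image(name): name is "side" or "top" or "wrist"; returns a dict with "pixels" (384x512x3 uint8, blue, green, red), "mtx" (3x3 intrinsics, pixels), "extrinsics" (4x4, takes a point from camera to world coordinates). Camera axes: x right, y down, z forward; pixel columns grow to the right and rows downward; lengths in m; the calibration is good to about 2 mm. The wrist camera is an equidistant fisheye: a pixel r from the principal point sees the ray r / f radians off the axis. A picture is of the moment at which its call begins. There is no depth.
- ticket.close_job(): hands the job in, once; it reports no verdict.
The state is a dict: "time": time; "joint_positions": joint angles; "qd": joint speeds; "joint_torque": joint torques, N m; "position": TCP position; "tool_rot": TCP orientation; "ft_force": force on the tool from outside, world axes, zero at the start; "torque": the same for the moment, N m; "grip_width": opening from 0.0 (shut) to 1.0 (fully open).
Only numpy, scipy, OpenCV 4.12 (cv2) and the standard library are available. Lean on these libraries where they do the work, as an engineer would, in place of code of your own. Each camera call takes 0.05 s, during which the arm holds its last target. There are 200 camera calls.

TASK

The backup dock has lost power and its disk cartridge is locked in. Take the slim release pin from the tool stand, reach with it through the small hole in the dock's top, feel for the spring latch underneath and press it, gently and without forcing it, until the cartridge pops up. Then stand the pin back in its hole in the stand, draw the cartridge out and set it down gently, upright and fully home, in the empty bay of the wooden rack, leaving the other tools, the other cartridge and the mouse alone.

Things in the scene. Friction and masses are not known exactly. Their poses are not given: they have to be found in the camera images.
- dock: fixed desktop cartridge dock, grey box 190 (own x) x 90 (y) x 100 mm high; origin: centre of its underside, z up. The cartridge's slot, 122 x 27 mm, runs along own x, centred at own x +20 mm, y 0. The bright metal plate at the -x end of the flat top has the service hole and, 28 mm from it to own +y, a dead push button 14 mm across, 3 mm high
- hole (a point): mouth of the service hole: a round 7 mm hole straight down through the 4 mm top plate, level with the dock's top (100 mm above its underside), at the dock's own x -72 mm, y 0. Pressing the pin on the dock's top or its latch with more than 20 N damages the dock
- latch_zone (a point): point 31 mm straight below the hole, hidden: the middle of where the latch lever's 15 mm wide screw head may be. The screw is set differently on each dock: its head is 22 to 40 mm below the top, to be felt for. It gives against a spring: 3 to 5 N at first, 5 to 12 N where the latch lets go after 4 to 6 mm, then a hard stop 2 to 3 mm further
- cartridge: black disk cartridge 119 (own x) x 23 (y) x 87 mm (z), about 0.17 kg, upright in the dock's slot. Origin: centre of its underside; z up. Locked, its underside is 15 mm above the dock's underside, its top 2 mm above the dock's top. Released, a damped spring lifts it 30 mm within about 0.5 s and holds it there; then it draws straight up out of the slot (60 mm more to clear it)
- pin: release pin: steel shank 4 mm across and 60 mm long, pointing down, with a round black grip 16 mm across and 90 mm long above it (own z 60 to 150 mm), 60 g. The slimmest and tallest tool in the stand. Origin: the tip of the shank; z towards the grip
- pin_tip (a point): tip of the pin's shank (the pin's origin)
- stand: fixed blue tool stand, top plate 40 (own x) x 180 (own y) mm, 10 mm thick, upper face 68 mm above the table; origin: centre of its underside. Three 9 mm holes at own x 0, y -56, 0, +56 mm. Tools hang in them shank down, grip's shoulder on the plate (pin seated: tip 8 mm above the table). The pin starts in any of them; its own hole is where it started, the only one then free
- driver_a: screwdriver standing in the tool stand, waisted black grip up to 30 mm across and 75 mm long, top 143 mm above the table; leave alone
- driver_b: nut driver standing in the tool stand, waisted black grip up to 30 mm across and 75 mm long, top 143 mm above the table; leave alone
- rack: fixed plywood rack for cartridges, 140 (own x) x 116 (own y) mm with a 6 mm floor; two bays 127 (x) x 30 (y) mm inside, with 5 mm walls up to 41 mm above the table, centred at own y -33 mm (empty) and +33 mm (taken by the other cartridge). Origin: centre of its underside
- bay (a point): centre of the floor of the rack's empty bay (6 mm above the table); axes as the rack's. The cartridge's long side goes along own x, either way round
- spare: another cartridge of the same kind standing in the other bay of the rack; leave alone
- mouse: computer mouse on the desk, about 105 x 62 x 36 mm, origin at the centre of its underside; leave alone

How it is judged:
By the outcome, as a careful person would: the job done as asked, in the order asked, and still so for the second after the job is handed in, with the robot touching nothing.
It also fails if it takes over 72 s, if anything falls off the work surface, if the arm or the gripper's body presses on something with over 40 N, if the wrist force passes 120 N, or if a joint passes its speed limit or range.

## Working session

There is one attempt and no reset: what is moved stays moved. The work goes in short steps, Python scripts to look and compute and a tool call to move; the robot and the scene stay as the last step left them, time stands still between calls to the robot, and variables do not carry over. Pictures are saved under pics/ and viewed, about 8 in all and at most 12, crops included, and the job is handed in when it is done.

Besides the shell and the picture viewer there is one more tool, called after "Request:" as a command line: name --argument value ..., lists and objects as JSON in quotes. carry_out: Moves the arm, as the interface text tells. Its arguments: {"type":"object","properties":{"motion":{"type":"array","items":{"type":"array"}},"grip":{"type":"number"},"squeeze":{"type":"number"}},"required":["motion"]}

```bash
mkdir -p pics; ls; cat > h.py <<'E'
import numpy as np,cv2
from bench import get_state,eyes,ticket
def snap(n,f):
    d=eyes.get_image(n); p=np.ascontiguousarray(d["pixels"]); cv2.imwrite("pics/"+f+".png",p); np.savez("pics/"+f,p=p,K=d["mtx"],E=d["extrinsics"]); return p,np.array(d["mtx"]),np.array(d["extrinsics"])
def load(f):
    d=np.load("pics/"+f+".npz"); return d["p"],d["K"],d["E"]
def ray(uv,K,E,fish=False):
    x=(uv[0]-K[0,2])/K[0,0]; y=(uv[1]-K[1,2])/K[1,1]
    if fish:
        r=np.hypot(x,y); s=np.sin(r)/max(r,1e-9); v=np.array([x*s,y*s,np.cos(r)])
    else: v=np.array([x,y,1.])
    return E[:3,3],E[:3,:3]@v
def onz(uv,z,K,E,fish=False):
    o,v=ray(uv,K,E,fish); return o+v*(z-o[2])/v[2]
def proj(P,K,E,fish=False):
    c=E[:3,:3].T@(np.array(P)-E[:3,3])
    if fish:
        r=np.hypot(c[0],c[1]); t=np.arctan2(r,c[2]); q=c[:2]/max(r,1e-9)*t
    else: q=c[:2]/c[2]
    return q*[K[0,0],K[1,1]]+K[:2,2]
E
python3 - <<'E'
from h import *
np.set_printoptions(precision=4,suppress=True)
a=[]
for n in("top","side","wrist"):
    p,K,E=snap(n,n+"0"); a.append(p); print(n,K[0],K[1],"\n",E)
print(get_state())
cv2.imwrite("pics/top_big.png",cv2.resize(a[0],(800,600)))
cv2.imwrite("pics/side_big.png",cv2.resize(a[1],(800,600)))
E
```

```text
pics
top [395.4228   0.     252.7285] [  0.     395.4228 191.9233] 
 [[-0.0233 -0.9985  0.0495  0.48  ]
 [-0.9995  0.0242  0.0184 -0.0099]
 [-0.0196 -0.049  -0.9986  1.2397]
 [ 0.      0.      0.      1.    ]]
side [481.952    0.     258.0443] [  0.     481.952  187.5776] 
 [[ 0.968  -0.124   0.218   0.2961]
 [-0.2508 -0.4945  0.8322 -0.9186]
 [ 0.0046 -0.8603 -0.5098  0.6289]
 [ 0.      0.      0.      1.    ]]
wrist [297.3186   0.     253.6404] [  0.     297.3186 189.2427] 
 [[ 0.3689  0.8898  0.2686  0.1652]
 [ 0.9295 -0.3527 -0.1082  0.6334]
 [-0.0015  0.2896 -0.9572  0.3835]
 [ 0.      0.      0.      1.    ]]
{'time': 0.15, 'joint_positions': array([-1.1789,  0.3217, -0.0701,  1.4514,  0.0226,  1.3708, -0.0569]), 'qd': array([-0.0002, -0.0017,  0.0014, -0.0038, -0.0007, -0.0005, -0.0005]), 'joint_torque': array([ -0.0007, -49.1793,  -0.4051, -31.2884,  -0.0641,   0.0403,
         0.0001]), 'position': array([0.2397, 0.6037, 0.2011]), 'tool_rot': array([ 2.5983,  1.7643, -0.0018]), 'ft_force': array([0.0763, 0.8666, 0.2922]), 'torque': array([-0.001 ,  0.0022, -0.0273]), 'grip_width': 0.9995272251597215}
```

View pics/top_big.png

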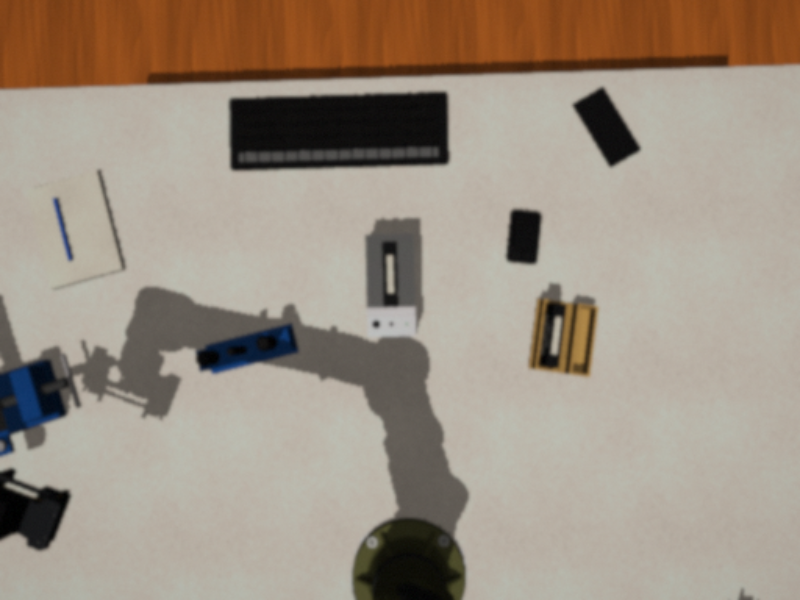

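View pics/side_big.png

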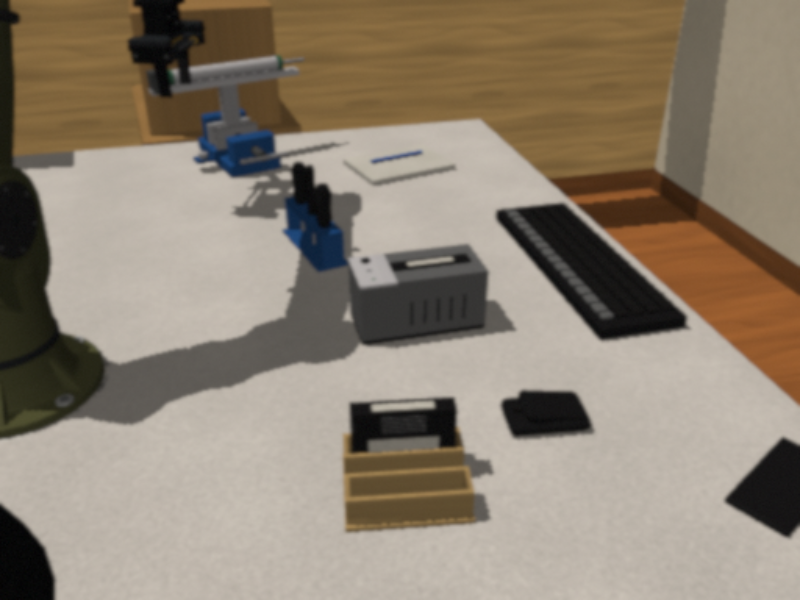

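```bash
python3 - <<'E'
from h import *
t=load("top0")[0]; s=load("side0")[0]; w=load("wrist0")[0]
f=lambda a,x,y,ww,hh,W,H:cv2.resize(a[y:y+hh,x:x+ww],(W,H),interpolation=cv2.INTER_CUBIC)
m=np.zeros((600,800,3),np.uint8)
m[:300,:400]=f(t,118,200,80,60,400,300); m[:300,400:]=f(t,210,135,107,80,400,300)
m[300:,:400]=f(s,160,95,80,60,400,300); m[300:,400:]=cv2.resize(w,(400,300))
cv2.imwrite("pics/m1.png",m)
E
```

```text
(no output)
```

View pics/m1.png

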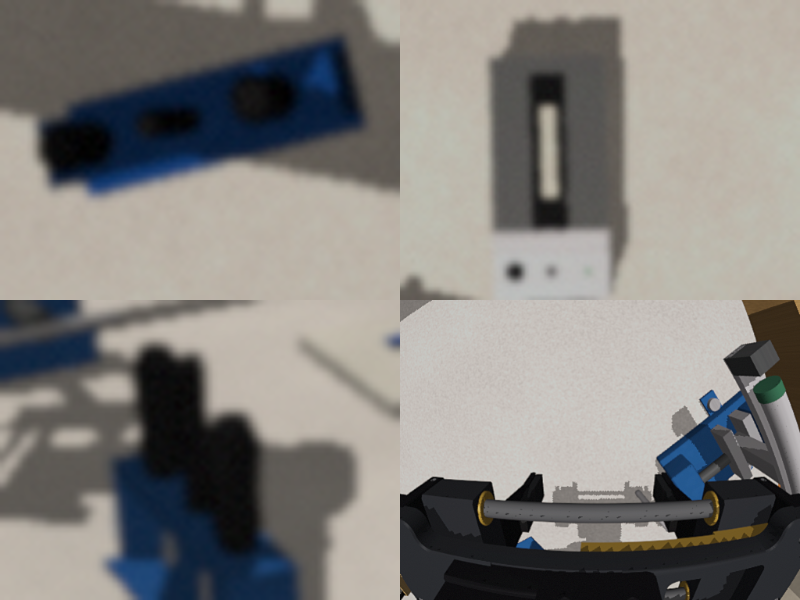

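```bash
python3 - <<'E'
from h import *
np.set_printoptions(precision=4,suppress=True)
p,K,E=load("top0")
hsv=cv2.cvtColor(p,cv2.COLOR_BGR2HSV)
def big(m,x0,y0,x1,y1):
    z=np.zeros_like(m); z[y0:y1,x0:x1]=m[y0:y1,x0:x1]
    z=cv2.morphologyEx(z,cv2.MORPH_CLOSE,np.ones((9,9),np.uint8))
    c=max(cv2.findContours(z,0,2)[0],key=cv2.contourArea); return cv2.minAreaRect(c)
def rep(n,r,z):
    b=np.array([onz(q,z,K,E)[:2] for q in cv2.boxPoints(r)])
    e=b[1]-b[0],b[2]-b[1]
    l=max(e,key=np.linalg.norm)
    print(n,"px",r[0],"c",b.mean(0),"size",[np.linalg.norm(v) for v in e],"yaw",np.degrees(np.arctan2(l[1],l[0]))%180)
blue=cv2.inRange(hsv,(105,120,30),(130,255,255))
rep("stand",big(blue,120,200,200,245),.068)
wood=cv2.inRange(hsv,(8,90,60),(30,255,255))
rep("rack",big(wood,330,180,395,250),.041)
white=cv2.inRange(p,(195,195,195),(255,255,255))
rep("plate",big(white,225,190,275,222),.100)
lab=cv2.inRange(p,(140,150,150),(255,255,255))
rep("label",big(lab,240,155,258,192),.102)
f=lambda u,v:(210+(u-400)*107/400,135+v*80/300)
for n,u in(("btn",f(515,271)),("hole",f(551,271)),("corner1",f(490,58)),("corner2",f(619,58))): print(n,onz(u,.1,K,E))
print("pin guess", [onz((118+170/5,200+122/5),z,K,E) for z in(.068,.158)])
print("drivers",onz((118+263/5,200+97/5),.14,K,E),onz((118+75/5,200+145/5),.14,K,E))
print("rack center px dark", )
from scipy.spatial.transform import Rotation as R
print(R.from_rotvec(get_state()["tool_rot"]).as_matrix())
E
```

```text
stand px (157.65504455566406, 223.60299682617188) c [0.4507 0.2962] size [np.float64(0.18221007553895574), np.float64(0.05094648651291713)] yaw 103.04588076348422
rack px (360.33270263671875, 215.2825164794922) c [ 0.4613 -0.3101] size [np.float64(0.13712982594921047), np.float64(0.1175071260542391)] yaw 170.64070640783038Traceback (most recent call last):
  File "<stdin>", line 19, in <module>
  File "<stdin>", line 8, in big
ValueError: max() iterable argument is empty
```

```bash
python3 - <<'E'
from h import *
np.set_printoptions(precision=4,suppress=True)
p,K,E=load("top0")
f=lambda u,v:(210+(u-400)*107/400,135+v*80/300)
for n,u in(("btn",f(515,271)),("hole",f(551,271)),("labtop",f(549,103)),("labbot",f(549,199)),("corner1",f(490,58)),("corner2",f(619,58))): print(n,onz(u,.1,K,E))
print("pin", [onz((118+170/5,200+122/5),z,K,E) for z in(.068,.158)])
print("drivers",onz((118+263/5,200+97/5),.14,K,E),onz((118+75/5,200+145/5),.14,K,E))
from scipy.spatial.transform import Rotation as R
print(R.from_rotvec(get_state()["tool_rot"]).as_matrix())
E
```

```text
btn [0.493  0.0466 0.1   ]
hole [0.4924 0.0188 0.1   ]
labtop [0.6221 0.0174 0.1   ]
labbot [0.5478 0.0191 0.1   ]
corner1 [0.6583 0.0624 0.1   ]
corner2 [ 0.6556 -0.0377  0.1   ]
pin [array([0.4487, 0.3131, 0.068 ]), array([0.4511, 0.2882, 0.158 ])]
drivers [0.4634 0.241  0.14  ] [0.4391 0.3466 0.14  ]
[[ 0.3689  0.9295 -0.0004]
 [ 0.9295 -0.3689 -0.0014]
 [-0.0014  0.0001 -1.    ]]
```

Request:
carry_out --motion '[[[0.211, -0.308, 0.04], -0.965], [[0.211, -0.308, 0.04], -0.965], [[0.211, -0.308, 0.04], -0.965], [[0.211, -0.308, 0.04], -0.965], [[0.211, -0.308, 0.04], -0.965], [[0.211, -0.308, 0.04], -0.965], [[0.211, -0.308, 0.04], -0.965], [[0.211, -0.308, 0.04], -0.965], [[0.211, -0.308, 0.04], -0.965], [[0.211, -0.308, 0.04], -0.965], [[0.211, -0.308, 0.04], -0.965]]' --grip -1 --squeeze 50

```text
time: 1.25
position: [0.4496, 0.2976, 0.2416]
tool_rot: [-3.121, -0.361, 0.001]
ft_force: [0.3, -0.1, 0.2]
grip_width: 1.001
```

```bash
python3 - <<'E'
from h import *
p,K,E=snap("wrist","w1"); print(get_state(),E)
cv2.imwrite("pics/w1b.png",cv2.resize(p,(800,600)))
E
```

```text
{'time': 1.3, 'joint_positions': array([-0.86457814,  0.06495555,  0.24309039,  1.67547684, -0.01622699,
        1.40381488, -0.38820871]), 'qd': array([-4.55963172e-03,  7.76594460e-05,  1.74859483e-03,  6.94463291e-04,
        3.12528493e-03,  5.36847663e-04,  1.90220880e-03]), 'joint_torque': array([ 5.09869214e-01, -3.42256486e+01,  9.63424556e-01, -3.15365624e+01,
       -2.75133213e-02,  1.21912031e-02, -2.95249047e-03]), 'position': array([0.44957024, 0.29770216, 0.24153971]), 'tool_rot': array([ 3.12062567e+00,  3.62143255e-01, -1.28736400e-03]), 'ft_force': array([-0.42221207,  0.64965475,  0.14908385]), 'torque': array([-0.10114601,  0.03218385,  0.02329122]), 'grip_width': 1.002757499329374} [[ 9.73551763e-01  2.18962980e-01  6.52087226e-02  4.31172877e-01]
 [ 2.28464751e-01 -9.31914879e-01 -2.81670935e-01  3.75248701e-01]
 [-9.06528310e-04  2.89119130e-01 -9.57292697e-01  4.24092716e-01]
 [ 0.00000000e+00  0.00000000e+00  0.00000000e+00  1.00000000e+00]]
```

View pics/w1b.png

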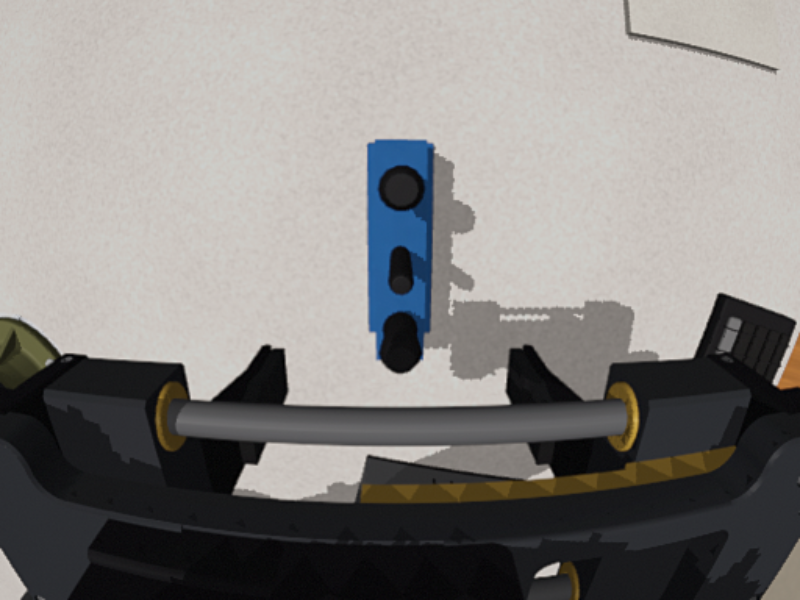

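```bash
python3 - <<'E'
from h import *
np.set_printoptions(precision=4,suppress=True)
p,K,E=load("w1"); s=.64
for n,u,z in(("pintop",(401,285),.158),("pinbase",(400,250),.068),("drA",(401,188),.143),("drB",(400,354),.143),("c1",(370,141),.068),("c2",(432,141),.068)): print(n,onz(np.array(u)*s,z,K,E,True))
E
```

```text
pintop [0.4505 0.3041 0.158 ]
pinbase [0.4497 0.3074 0.068 ]
drA [0.4376 0.359  0.143 ]
drB [0.4619 0.2539 0.143 ]
c1 [0.4083 0.3845 0.068 ]
c2 [0.4538 0.3953 0.068 ]
```

Request:
carry_out --motion '[[[0, 0.008, 0], 0], [[0, 0.008, -0.04], 0], [[0, 0.008, -0.08], 0], [[0, 0.008, -0.12], 0], [[0, 0.008, -0.136], 0], [[0, 0.008, -0.136], 0], [[0, 0.008, -0.136], 0]]'

```text
time: 2.0
position: [0.4507, 0.3054, 0.1064]
tool_rot: [-3.121, -0.36, -0.001]
ft_force: [0.8, 0.1, 1.4]
grip_width: 0.996
```

Request:
carry_out --motion '[[[0, 0, 0], 0], [[0, 0, 0], 0], [[0, 0, 0], 0], [[0, 0, 0], 0], [[0, 0, 0], 0], [[0, 0, 0], 0], [[0, 0, 0], 0], [[0, 0, 0], 0]]' --grip 1

```text
time: 2.8
position: [0.4508, 0.3041, 0.1059]
tool_rot: [3.121, 0.357, -0.0]
ft_force: [0.6, 0.1, -0.2]
grip_width: 0.356
```

Request:
carry_out --motion '[[[0, 0, 0], 0], [[0, 0, 0], 0], [[0, 0, 0], 0], [[0, 0, 0], 0], [[0, 0, 0], 0]]'

```text
time: 3.3
position: [0.4508, 0.3042, 0.1059]
tool_rot: [3.121, 0.357, -0.0]
ft_force: [0.3, 0.2, -0.2]
grip_width: 0.17
```

Request:
carry_out --motion '[[[0, 0, 0], 0], [[0, 0, 0], 0], [[0, 0, 0.02], 0], [[0, 0, 0.05], 0], [[0, 0, 0.08], 0], [[0, 0, 0.11], 0], [[0, 0, 0.13], 0], [[0, 0, 0.13], 0]]'

```text
time: 4.1
position: [0.4524, 0.3053, 0.2393]
tool_rot: [-3.118, -0.357, -0.008]
ft_force: [0.2, 0.8, -0.3]
grip_width: 0.168
```

```bash
python3 - <<'E'
from h import *
p,K,E=snap("wrist","w2"); print(get_state()["grip_width"],get_state()["ft_force"])
cv2.imwrite("pics/w2b.png",cv2.resize(p[100:384,100:412],(780,710))[:600])
E
```

```text
0.16968281294817553 [-0.33464327  0.07392858 -1.59167955]
```

View pics/w2b.png

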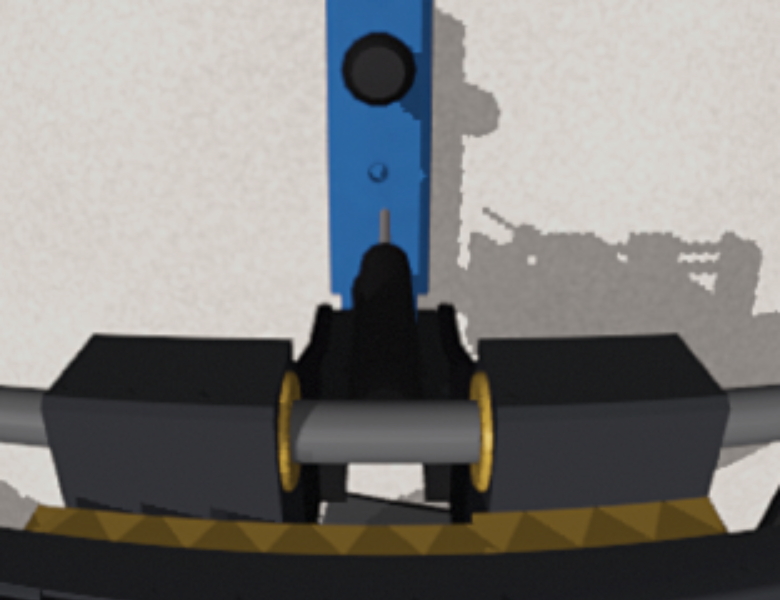

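```bash
python3 - <<'E'
from h import *
from scipy.spatial.transform import Rotation as R
np.set_printoptions(precision=4,suppress=True)
p,K,E=load("w2"); s=get_state(); print(s["position"])
t=onz((100+385*.4,100+211*.4),s["position"][2]-.098,K,E,True)
print("tip",t,"in tool",R.from_rotvec(s["tool_rot"]).as_matrix().T@(t-s["position"]))
print("hole",onz((250.8,168.8),.068,K,E,True))
E
```

```text
[0.4515 0.3046 0.237 ]
tip [0.453 0.305 0.139] in tool [0.0013 0.     0.098 ]
hole [0.4497 0.304  0.068 ]
```

Request:
carry_out --motion '[[[0, 0, 0.025], 0.1], [[0.005, -0.03, 0.025], 0.24], [[0.01, -0.06, 0.025], 0.38], [[0.015, -0.1, 0.025], 0.52], [[0.02, -0.14, 0.025], 0.66], [[0.025, -0.18, 0.025], 0.8], [[0.03, -0.22, 0.025], 0.94], [[0.035, -0.25, 0.025], 1.08], [[0.04, -0.27, 0.025], 1.2], [[0.041, -0.285, 0.025], 1.318], [[0.041, -0.285, 0.025], 1.318], [[0.041, -0.285, 0.025], 1.318], [[0.041, -0.285, 0.025], 1.318], [[0.041, -0.285, 0.025], 1.318]]'

```text
time: 5.55
position: [0.4916, 0.0204, 0.2606]
tool_rot: [-2.248, -2.194, 0.001]
ft_force: [0.3, 0.8, -0.9]
grip_width: 0.17
```

```bash
python3 - <<'E'
from h import *
p,K,E=snap("wrist","w3"); s=get_state(); print(s["position"],s["tool_rot"],s["ft_force"],s["joint_positions"])
cv2.imwrite("pics/w3b.png",cv2.resize(p[80:320,100:412],(780,600)))
E
```

```text
[0.49166416 0.02023748 0.26073822] [-2.24764996e+00 -2.19463015e+00  3.00993655e-04] [ 0.26618141 -0.33654246 -0.82619548] [-0.62616693 -0.06284941  0.51089925  1.75473055  0.03092843  1.44203973
  1.42683578]
```

View pics/w3b.png

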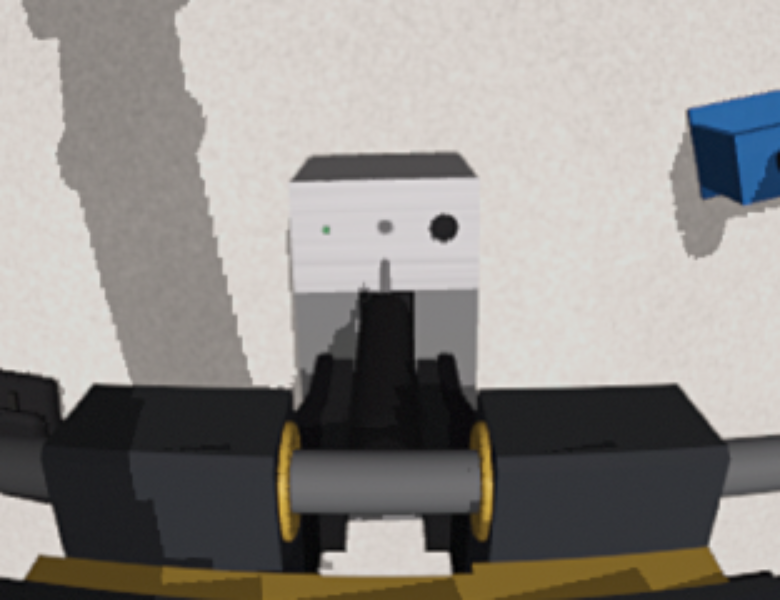

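```bash
cat > meas.py <<'E'
from h import *
from scipy.spatial.transform import Rotation as R
np.set_printoptions(precision=4,suppress=True)
import sys
def blob(name,x0,y0,x1,y1):
    p,K,E=load(name); g=cv2.cvtColor(p,cv2.COLOR_BGR2GRAY)[y0:y1,x0:x1].astype(float)
    w=np.clip(175-g,0,None); yy,xx=np.mgrid[y0:y1,x0:x1]; return np.array([(w*xx).sum(),(w*yy).sum()])/w.sum()
E
python3 - <<'E'
from meas import *
p,K,E=load("w3"); s=get_state(); P=s["position"]
h=blob("w3",246,163,262,179); print(h,"hole",onz(h,.1,K,E,True))
b=blob("w3",268,162,287,182); print(b,"btn",onz(b,.103,K,E,True))
t=(254,184.2); print("tip",onz(t,P[2]-.098,K,E,True),P)
print(p[178:192,248:261].mean(2).astype(int))
E
```

```text
[253.5834 170.2256] hole [0.4916 0.0205 0.1   ]
[277.1071 170.7078] btn [0.4921 0.0482 0.103 ]
tip [0.491  0.0209 0.1627] [0.4917 0.0202 0.2607]
[[209 210 209 210 209 209 210 210 209 210 210 210 210]
 [209 210 210 209 209 210 209 210 210 210 210 209 210]
 [209 208 208 208 208 209 209 209 209 209 209 209 209]
 [209 209 208 209 210 209 210 210 210 209 209 209 209]
 [207 207 207 209 209 202 205 209 209 208 208 208 208]
 [204 205 205 207 198 165 174 196 206 205 204 204 204]
 [200 200 202 203 157 112 113 150 198 201 200 199 198]
 [201 202 204 206 129  97 104 119 199 204 203 202 201]
 [207 208 211 207 128 100 108 120 206 211 208 208 208]
 [210 210 212 191 118 101 109 121 208 213 210 209 209]
 [208 209 211 189 117 103 108 120 206 210 207 206 206]
 [206 207 209 187 117 103 109 121 205 209 207 206 206]
 [207 208 211 188 117 103 109 120 199 210 208 207 207]
 [206 207 209 187 117 104 111 114 177 205 206 205 204]]
```

Request:
carry_out --motion '[[[0, 0, -0.02], 0], [[0, 0, -0.04], 0], [[0, 0, -0.052], 0], [[0, 0, -0.055], 0], [[0, 0, -0.055], 0], [[0, 0, -0.055], 0]]'

```text
time: 6.2
position: [0.4924, 0.0193, 0.2069]
tool_rot: [2.248, 2.193, 0.002]
ft_force: [-0.3, -0.3, -0.1]
grip_width: 0.165
```

```bash
python3 - <<'E'
from h import *
p,K,E=snap("wrist","w4"); s=get_state(); print(s["position"],s["tool_rot"],s["ft_force"])
cv2.imwrite("pics/w4b.png",cv2.resize(p[135:255,180:340],(800,600),interpolation=cv2.INTER_CUBIC))
E
```

```text
[0.4924738  0.01928393 0.20695874] [2.24824663 2.19309243 0.00234694] [ 0.5795705  -0.11570943 -1.21690864]
```

View pics/w4b.png

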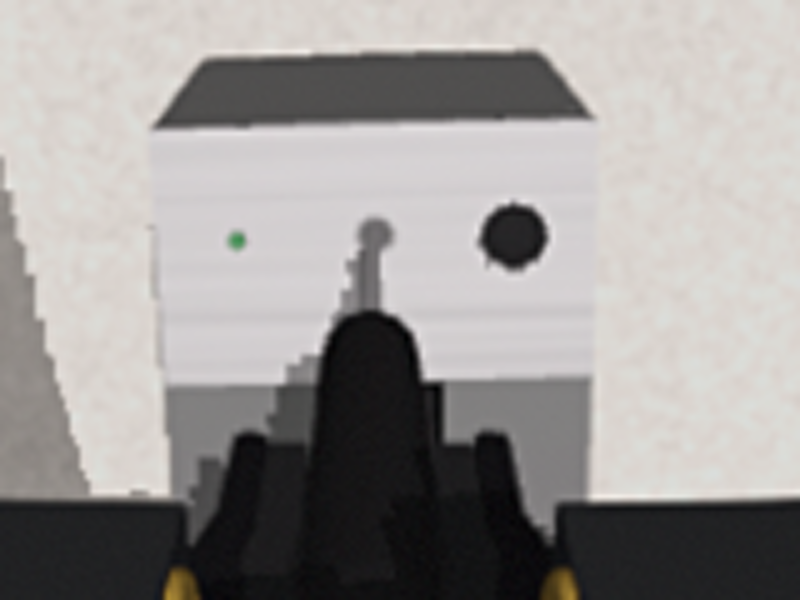

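```bash
python3 - <<'E'
from meas import *
p,K,E=load("w4"); P=get_state()["position"]; print(P)
print(p[174:200,248:262].mean(2).astype(int))
print("hole",onz((255.2,181.8),.1,K,E,True))
for v in (184,185,186): print(onz((253.7,v),P[2]-.098,K,E,True))
E
```

```text
[0.4925 0.0193 0.207 ]
[[207 206 206 206 207 207 207 207 207 208 208 207 207 207]
 [209 210 210 210 210 210 211 211 210 210 210 210 210 210]
 [209 209 209 210 210 211 211 211 210 210 210 209 209 209]
 [209 209 209 210 212 206 205 205 207 210 210 209 208 209]
 [208 209 210 209 204 180 171 171 183 200 210 209 208 207]
 [208 208 209 198 169 131 119 116 124 157 200 209 209 208]
 [208 209 209 182 132 106 107 108 106 124 175 205 210 209]
 [209 210 205 169 118 103 110 111 105 107 150 197 209 210]
 [209 210 203 165 118 105 110 111 106 108 154 198 209 209]
 [209 210 207 181 132 108 111 109 109 126 164 200 209 208]
 [210 212 214 196 140 110 112 109 137 171 192 209 210 209]
 [210 213 215 162 100 102 111 115 181 203 208 210 209 209]
 [210 201 201 150  95 104 112 122 205 211 210 209 208 208]
 [209 158 139 119  93 105 111 122 207 212 209 207 207 207]
 [209 155 130 115  95 106 111 122 207 211 209 208 207 208]
 [211 178 141 118  95 106 111 123 208 213 210 210 209 209]
 [214 214 161 121  96 106 112 121 203 214 212 211 210 211]
 [215 217 163 121  95 107 112 115 182 211 212 212 211 211]
 [202 201 155 120  96 107 113 115 179 210 211 210 209 209]
 [159 140 135 120  98 108 113 115 179 210 211 210 210 210]
 [155 132 135 122  99 109 114 113 179 210 211 210 209 209]
 [157 134 137 123 101 111 116 116 181 211 212 209 208 208]
 [152 135 132 116  93 101 104 106 168 205 212 208 207 205]
 [124 120 104  78  46  32  32  43  92 161 191 196 204 203]
 [ 81  45  30  23  18  14  15  14  22  49  70 124 189 205]
 [ 35  13  13  17  20  20  20  21  15  11   7  42 128 195]]
hole [0.4922 0.021  0.1   ]
[0.4919 0.0195 0.109 ]
[0.4929 0.0195 0.109 ]
[0.4939 0.0195 0.109 ]
```

Request:
carry_out --motion '[[[-0.0004, 0.0012, 0], 0], [[-0.0004, 0.0012, 0], 0], [[-0.0004, 0.0012, -0.002], 0], [[-0.0004, 0.0012, -0.004], 0], [[-0.0004, 0.0012, -0.006], 0], [[-0.0004, 0.0012, -0.008], 0], [[-0.0004, 0.0012, -0.0095], 0], [[-0.0004, 0.0012, -0.011], 0], [[-0.0004, 0.0012, -0.0115], 0], [[-0.0004, 0.0012, -0.012], 0]]'

```text
time: 7.25
position: [0.4914, 0.0204, 0.1939]
tool_rot: [-2.249, -2.194, -0.0]
ft_force: [0.1, 1.9, 0.1]
grip_width: 0.171
```

Request:
carry_out --motion '[[[0, 0, -0.002], 0], [[0, 0, -0.004], 0], [[0, 0, -0.006], 0], [[0, 0, -0.008], 0], [[0, 0, -0.01], 0], [[0, 0, -0.012], 0], [[0, 0, -0.013], 0], [[0, 0, -0.014], 0], [[0, 0, -0.014], 0]]'

```text
time: 8.15
position: [0.4913, 0.0204, 0.1798]
tool_rot: [-2.249, -2.194, 0.0]
ft_force: [-0.6, 0.5, -0.7]
grip_width: 0.169
```

Request:
carry_out --motion '[[[0, 0, -0.001], 0], [[0, 0, -0.002], 0], [[0, 0, -0.003], 0], [[0, 0, -0.004], 0], [[0, 0, -0.005], 0], [[0, 0, -0.006], 0], [[0, 0, -0.006], 0]]'

```text
time: 8.85
position: [0.4913, 0.0204, 0.1738]
tool_rot: [-2.249, -2.194, 0.0]
ft_force: [0.3, -0.2, -1.2]
grip_width: 0.171
```

Request:
carry_out --motion '[[[0, 0, -0.001], 0], [[0, 0, -0.002], 0], [[0, 0, -0.003], 0], [[0, 0, -0.004], 0], [[0, 0, -0.004], 0]]'

```text
time: 9.35
position: [0.4913, 0.0203, 0.1698]
tool_rot: [-2.249, -2.194, 0.0]
ft_force: [0.3, 0.9, 0.1]
grip_width: 0.167
```

Request:
carry_out --motion '[[[0, 0, -0.001], 0], [[0, 0, -0.002], 0], [[0, 0, -0.003], 0], [[0, 0, -0.004], 0], [[0, 0, -0.004], 0]]'

```text
time: 9.85
position: [0.4913, 0.0204, 0.1658]
tool_rot: [-2.249, -2.194, 0.0]
ft_force: [-0.9, -0.4, -0.9]
grip_width: 0.169
```

Tip 32 mm below the top, no contact yet.

Request:
carry_out --motion '[[[0, 0, -0.001], 0], [[0, 0, -0.002], 0], [[0, 0, -0.003], 0], [[0, 0, -0.004], 0], [[0, 0, -0.004], 0]]'

```text
time: 10.35
position: [0.4912, 0.0204, 0.1618]
tool_rot: [-2.249, -2.194, 0.0]
ft_force: [0.1, 0.3, -0.3]
grip_width: 0.171
```

Request:
carry_out --motion '[[[0, 0, -0.001], 0], [[0, 0, -0.002], 0], [[0, 0, -0.003], 0], [[0, 0, -0.003], 0]]'

```text
time: 10.75
position: [0.4913, 0.0204, 0.1588]
tool_rot: [-2.249, -2.194, 0.0]
ft_force: [-0.7, 0.0, -0.3]
grip_width: 0.174
```

Request:
carry_out --motion '[[[0, 0, -0.001], 0], [[0, 0, -0.002], 0], [[0, 0, -0.002], 0]]'

```text
time: 11.05
position: [0.4916, 0.0204, 0.1573]
tool_rot: [2.249, 2.194, 0.001]
ft_force: [-0.8, 0.5, 2.7]
grip_width: 0.172
```

Request:
carry_out --motion '[[[0, 0, -0.0005], 0], [[0, 0, -0.001], 0], [[0, 0, -0.0015], 0], [[0, 0, -0.002], 0], [[0, 0, -0.002], 0]]'

```text
time: 11.55
position: [0.4914, 0.0204, 0.155]
tool_rot: [-2.249, -2.194, -0.0]
ft_force: [-0.8, 0.1, 4.0]
grip_width: 0.174
```

Request:
carry_out --motion '[[[0, 0, -0.0005], 0], [[0, 0, -0.001], 0], [[0, 0, -0.0015], 0], [[0, 0, -0.0015], 0]]'

```text
time: 11.95
position: [0.4914, 0.0204, 0.1534]
tool_rot: [-2.249, -2.194, -0.0]
ft_force: [-1.6, -0.9, 4.5]
grip_width: 0.173
```

Request:
carry_out --motion '[[[0, 0, -0.0005], 0], [[0, 0, -0.001], 0], [[0, 0, -0.001], 0]]'

```text
time: 12.25
position: [0.4914, 0.0204, 0.1524]
tool_rot: [-2.249, -2.194, -0.0]
ft_force: [-0.5, -0.5, 4.9]
grip_width: 0.167
```

Request:
carry_out --motion '[[[0, 0, -0.0005], 0], [[0, 0, -0.0005], 0], [[0, 0, -0.0005], 0]]'

```text
time: 12.55
position: [0.4914, 0.0204, 0.152]
tool_rot: [-2.249, -2.194, -0.0]
ft_force: [-1.0, -0.6, 5.3]
grip_width: 0.174
```

```bash
cat > pop.py <<'E'
from h import *
a,_,_=load("side0"); b,_,_=snap("side","s_now"); s=get_state()
r=(slice(150,185),slice(240,315))
print(s["position"],s["ft_force"],s["time"],np.abs(a[r].astype(int)-b[r]).mean())
y,x=np.where(b[100:185,240:315].min(2)>130) if 0 else (0,0)
E
python3 pop.py
```

```text
[0.49141504 0.02036305 0.15199515] [-0.20429279  0.40721041  4.64547125] 12.6 37.97815873015873
```

```bash
python3 -c "
from h import *
p=load('s_now')[0]; cv2.imwrite('pics/s1.png',cv2.resize(p[100:240,180:360],(720,560)))"
```

```text
(no output)
```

View pics/s1.png

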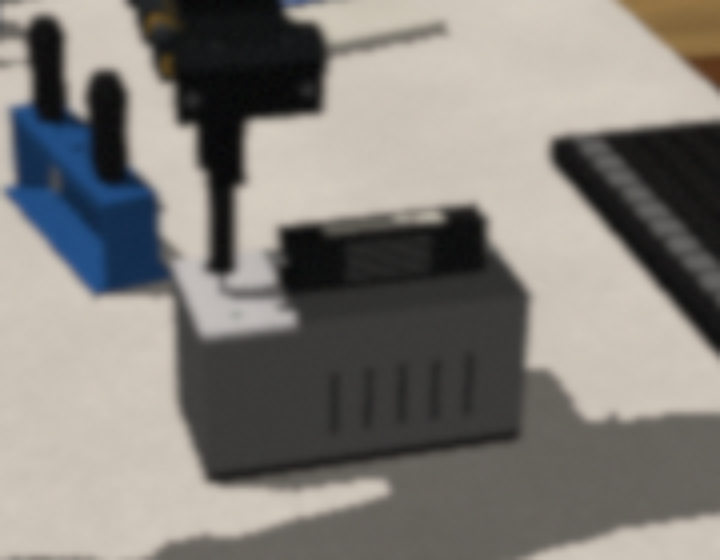

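Request:
carry_out --motion '[[[0, 0, 0.005], 0], [[0, 0, 0.015], 0], [[0, 0, 0.03], 0], [[0, 0, 0.05], 0], [[0, 0, 0.075], 0], [[0, 0, 0.1], 0], [[0, 0, 0.11], 0], [[0, 0, 0.11], 0]]'

```text
time: 13.4
position: [0.4922, 0.0204, 0.2632]
tool_rot: [2.248, 2.193, 0.004]
ft_force: [0.7, 0.2, -1.8]
grip_width: 0.168
```

Request:
carry_out --motion '[[[0, 0.01, 0], -0.1], [[-0.005, 0.03, 0], -0.24], [[-0.01, 0.06, 0], -0.38], [[-0.015, 0.1, 0], -0.52], [[-0.02, 0.14, 0], -0.66], [[-0.025, 0.18, 0], -0.8], [[-0.03, 0.22, 0], -0.94], [[-0.035, 0.25, 0], -1.08], [[-0.04, 0.27, 0], -1.2], [[-0.0406, 0.2838, 0], -1.318], [[-0.0406, 0.2838, 0], -1.318], [[-0.0406, 0.2838, 0], -1.318], [[-0.0406, 0.2838, -0.02], -1.318], [[-0.0406, 0.2838, -0.03], -1.318], [[-0.0406, 0.2838, -0.03], -1.318], [[-0.0406, 0.2838, -0.03], -1.318]]'

```text
time: 15.0
position: [0.451, 0.3035, 0.2321]
tool_rot: [3.121, 0.357, -0.0]
ft_force: [-0.6, -0.1, 0.1]
grip_width: 0.17
```

```bash
python3 - <<'E'
from h import *
p,K,E=snap("wrist","w5"); s=get_state(); print(s["position"],s["tool_rot"],s["ft_force"])
cv2.imwrite("pics/w5b.png",cv2.resize(p[135:255,180:340],(800,600),interpolation=cv2.INTER_CUBIC))
E
```

```text
[0.45120006 0.30384288 0.23259184] [-3.1209118e+00 -3.5696016e-01 -1.1812520e-03] [-0.71545318  0.28005993 -0.6363358 ]
```

View pics/w5b.png

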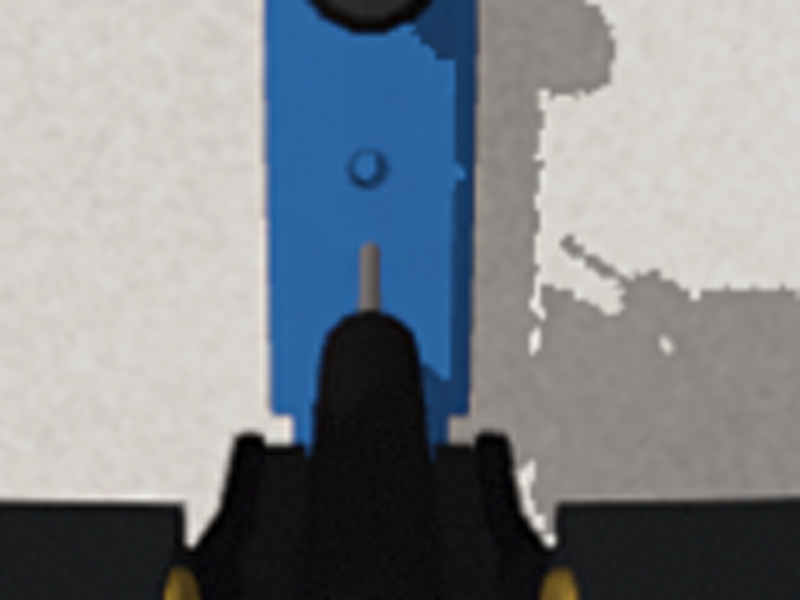

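```bash
python3 - <<'E'
from meas import *
p,K,E=load("w5"); P=get_state()["position"]
print("hole",onz((253.4,168.6),.068,K,E,True),"tip",onz((253.9,184),P[2]-.098,K,E,True),P)
E
```

```text
hole [0.4501 0.3041 0.068 ] tip [0.4507 0.304  0.1346] [0.4512 0.3038 0.2326]
```

Request:
carry_out --motion '[[[-0.0008, 0, -0.02], 0], [[-0.0008, 0, -0.04], 0], [[-0.0008, 0, -0.052], 0], [[-0.0008, 0, -0.058], 0], [[-0.0008, 0, -0.062], 0], [[-0.0008, 0, -0.066], 0], [[-0.0008, 0, -0.07], 0], [[-0.0008, 0, -0.074], 0], [[-0.0008, 0, -0.078], 0], [[-0.0008, 0, -0.08], 0]]'

```text
time: 16.05
position: [0.4499, 0.3041, 0.1516]
tool_rot: [3.121, 0.357, -0.0]
ft_force: [-0.3, -0.6, 0.4]
grip_width: 0.17
```

Tip at ~53 mm, inside the stand plate, no force.

Request:
carry_out --motion '[[[0, 0, -0.01], 0], [[0, 0, -0.02], 0], [[0, 0, -0.03], 0], [[0, 0, -0.037], 0], [[0, 0, -0.04], 0], [[0, 0, -0.042], 0], [[0, 0, -0.043], 0], [[0, 0, -0.044], 0], [[0, 0, -0.045], 0], [[0, 0, -0.045], 0]]'

```text
time: 17.05
position: [0.4501, 0.3042, 0.1071]
tool_rot: [-3.121, -0.357, -0.0]
ft_force: [0.1, 0.2, -0.7]
grip_width: 0.164
```

Request:
carry_out --motion '[[[0, 0, -0.0005], 0], [[0, 0, -0.001], 0], [[0, 0, -0.0012], 0], [[0, 0, -0.0012], 0]]'

```text
time: 17.45
position: [0.45, 0.3043, 0.106]
tool_rot: [-3.121, -0.357, -0.0]
ft_force: [0.5, 0.5, 1.4]
grip_width: 0.171
```

Request:
carry_out --motion '[[[0, 0, 0], 0], [[0, 0, 0], 0], [[0, 0, 0], 0], [[0, 0, 0], 0], [[0, 0, 0], 0], [[0, 0, 0], 0], [[0, 0, 0], 0], [[0, 0, 0], 0]]' --grip -0.2

```text
time: 18.25
position: [0.45, 0.3042, 0.1058]
tool_rot: [3.121, 0.357, 0.0]
ft_force: [-0.4, -0.9, 0.2]
grip_width: 0.599
```

Request:
carry_out --motion '[[[0, 0, 0.02], 0], [[0, 0, 0.05], 0], [[0, 0, 0.09], 0], [[0, 0, 0.12], 0], [[0, 0, 0.135], 0], [[0, 0, 0.135], 0], [[0, 0, 0.135], 0]]'

```text
time: 18.95
position: [0.4495, 0.3038, 0.2394]
tool_rot: [3.12, 0.357, -0.002]
ft_force: [-0.1, -0.4, -0.5]
grip_width: 0.593
```

```bash
python3 - <<'E'
from h import *
p,K,E=snap("wrist","w6"); q,_,_=snap("side","s6"); s=get_state(); print(s["position"],s["grip_width"],s["ft_force"])
m=np.zeros((600,800,3),np.uint8); m[:,:400]=cv2.resize(p[80:260,200:320],(400,600)); m[:,400:]=cv2.resize(q[85:220,170:260],(400,600)); cv2.imwrite("pics/m6.png",m)
E
```

```text
[0.44905719 0.30351922 0.23852308] 0.599715546440962 [ 0.01786406 -0.74668122 -0.13629802]
```

View pics/m6.png

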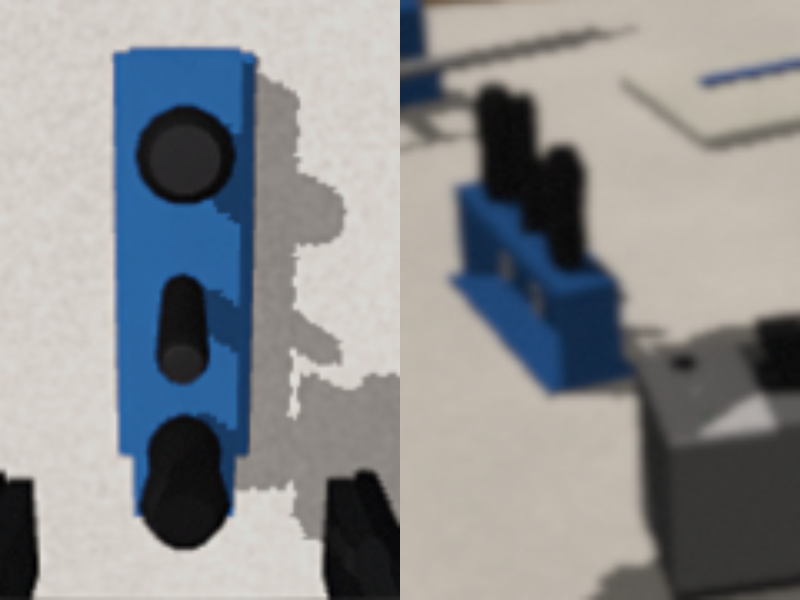

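Request:
carry_out --motion '[[[0, -0.03, 0.02], 0.1], [[0.01, -0.07, 0.04], 0.2], [[0.02, -0.11, 0.06], 0.3], [[0.03, -0.15, 0.06], 0.4], [[0.03, -0.19, 0.06], 0.5], [[0.03, -0.23, 0.06], 0.6], [[0.03, -0.27, 0.06], 0.7], [[0.03, -0.31, 0.06], 0.8], [[0.03, -0.35, 0.06], 0.9], [[0.03, -0.39, 0.06], 1.0], [[0.03, -0.43, 0.06], 1.1], [[0.03, -0.47, 0.06], 1.18], [[0.02, -0.51, 0.06], 1.18], [[0.02, -0.55, 0.06], 1.18], [[0.01, -0.59, 0.06], 1.18], [[0.006, -0.63, 0.06], 1.18], [[0.006, -0.646, 0.06], 1.18], [[0.006, -0.646, 0.06], 1.18], [[0.006, -0.646, 0.06], 1.18]]'

```text
time: 20.95
position: [0.4558, -0.3409, 0.2994]
tool_rot: [-2.393, -2.032, 0.001]
ft_force: [0.7, -0.5, -0.6]
grip_width: 0.601
```

```bash
python3 - <<'E'
from h import *
p,K,E=snap("wrist","w7"); s=get_state(); print(s["position"],s["tool_rot"],s["joint_positions"])
cv2.imwrite("pics/w7b.png",cv2.resize(p[60:300,100:420],(800,600),interpolation=cv2.INTER_CUBIC))
E
```

```text
[ 0.45632032 -0.34022275  0.29973903] [-2.39153992e+00 -2.03404115e+00  2.73070256e-04] [-0.24385019  0.16077008  0.95742564  1.52418048 -0.13155314  1.52677615
  2.12313152]
```

View pics/w7b.png

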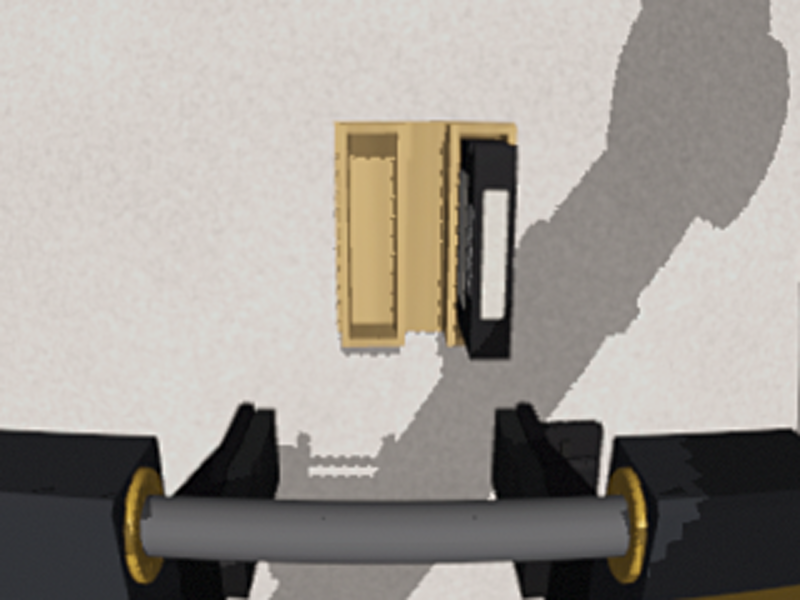

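```bash
python3 - <<'E'
from meas import *
p,K,E=load("w7")
f=lambda u:onz((100+u[0]*.4,60+u[1]*.4),.041,K,E,True)[:2]
I=np.array([f(u) for u in((347,133),(400,133),(399,338),(350,339))])
O=np.array([f(u) for u in((336,123),(516,124),(406,346),(343,347))])
print(I,I.mean(0)); 
for a,b in((0,1),(1,2),(2,3),(3,0)): print(np.linalg.norm(I[a]-I[b]))
d=I[3]+I[2]-I[0]-I[1]; 
d=-d if d[0]<0 else d
print("yaw",np.degrees(np.arctan2(d[1],d[0])))
d=O[1]-O[0]; print("end edge",np.linalg.norm(d),np.degrees(np.arctan2(d[1],d[0])))
e=O[3]-O[0];print("outer",np.linalg.norm(e),np.degrees(np.arctan2(e[1],e[0])))
d/=np.linalg.norm(d); e/=np.linalg.norm(e); print("bay from outer corner",O[0]+e*.0685+d*.02, O[0]+e*.07+d*.025)
print(get_state()["position"])
E
```

```text
[[ 0.389  -0.3518]
 [ 0.3942 -0.321 ]
 [ 0.5188 -0.3416]
 [ 0.5145 -0.3719]] [ 0.4541 -0.3466]
0.031151039262361235
0.12629758479268233
0.03057927313900402
0.12702636121902453
yaw -9.237194894531145
end edge 0.10641845273659366 80.91265739182643
outer 0.13832833256936275 -8.309789615845956
bay from outer corner [ 0.453  -0.3473] [ 0.4553 -0.3426]
[ 0.4563 -0.3402  0.2997]
```

Request:
carry_out --motion '[[[0.01, 0.03, 0], 0.02], [[0.02, 0.07, 0], 0.04], [[0.035, 0.11, -0.01], 0.06], [[0.05, 0.15, -0.02], 0.08], [[0.065, 0.19, -0.03], 0.1], [[0.08, 0.23, -0.04], 0.12], [[0.095, 0.27, -0.05], 0.138], [[0.11, 0.31, -0.06], 0.138], [[0.12, 0.34, -0.08], 0.138], [[0.128, 0.3605, -0.1], 0.138], [[0.128, 0.3605, -0.1], 0.138], [[0.128, 0.3605, -0.1], 0.138], [[0.128, 0.3605, -0.1], 0.138]]'

```text
time: 22.3
position: [0.584, 0.0177, 0.2019]
tool_rot: [2.249, 2.192, 0.002]
ft_force: [0.2, -0.7, 0.2]
grip_width: 0.599
```

```bash
python3 - <<'E'
from h import *
p,K,E=snap("wrist","w8"); s=get_state(); print(s["position"],s["tool_rot"],s["ft_force"])
cv2.imwrite("pics/w8b.png",cv2.resize(p[60:300,100:420],(800,600),interpolation=cv2.INTER_CUBIC))
E
```

```text
[0.58420185 0.01731548 0.20210544] [2.24994373 2.19102257 0.00251021] [ 0.56054031 -1.04503683  0.64635772]
```

View pics/w8b.png

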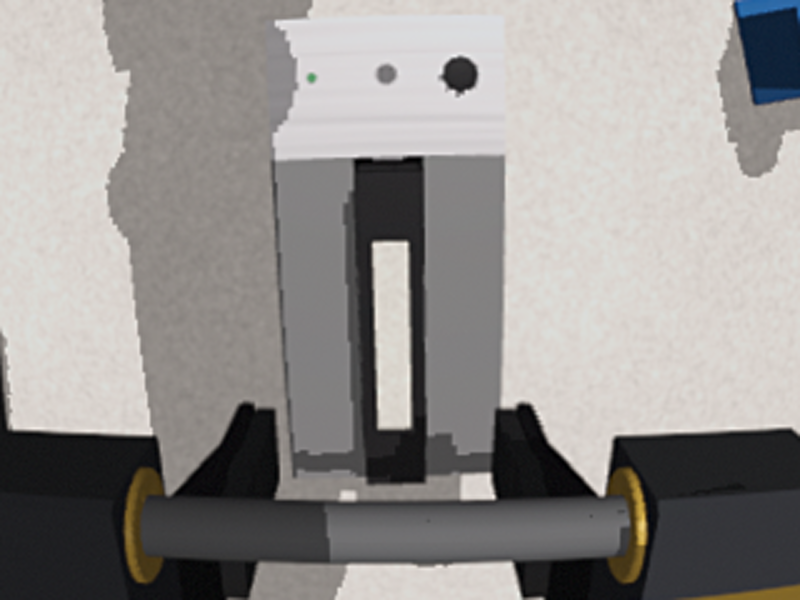

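```bash
python3 - <<'E'
from meas import *
p,K,E=load("w8")
f=lambda u,z=.132:onz((100+u[0]*.4,60+u[1]*.4),z,K,E,True)[:2]
print("label",f((391,241)),f((394,430)));print("ends",f((391,165)),f((396,482)));print("hole",f((386,73),.1))
E
```

```text
label [0.5509 0.021 ] [0.6222 0.0205]
ends [0.5246 0.0216] [0.6446 0.0208]
hole [0.492  0.0208]
```

Request:
carry_out --motion '[[[0.0005, 0.0025, 0], 0.01], [[0.0005, 0.0025, -0.03], 0.01], [[0.0005, 0.0025, -0.06], 0.01], [[0.0005, 0.0025, -0.08], 0.01], [[0.0005, 0.0025, -0.09], 0.01], [[0.0005, 0.0025, -0.095], 0.01], [[0.0005, 0.0025, -0.096], 0.01], [[0.0005, 0.0025, -0.096], 0.01]]'

```text
time: 23.15
position: [0.5853, 0.0211, 0.1058]
tool_rot: [2.237, 2.204, 0.002]
ft_force: [0.1, -0.0, -0.4]
grip_width: 0.599
```

Request:
carry_out --motion '[[[0, 0, 0], 0], [[0, 0, 0], 0], [[0, 0, 0], 0], [[0, 0, 0], 0], [[0, 0, 0], 0], [[0, 0, 0], 0], [[0, 0, 0], 0], [[0, 0, 0], 0]]' --grip 1 --squeeze 30

```text
time: 23.95
position: [0.5846, 0.021, 0.105]
tool_rot: [2.238, 2.205, 0.0]
ft_force: [-1.0, -1.4, 2.3]
grip_width: 0.256
```

Request:
carry_out --motion '[[[0, 0, 0], 0], [[0, 0, 0.005], 0], [[0, 0, 0.012], 0], [[0, 0, 0.02], 0], [[0, 0, 0.03], 0], [[0, 0, 0.04], 0], [[0, 0, 0.05], 0], [[0, 0, 0.06], 0], [[0, 0, 0.07], 0], [[0, 0, 0.085], 0], [[0, 0, 0.1], 0], [[0, 0, 0.11], 0], [[0, 0, 0.11], 0]]'

```text
time: 25.25
position: [0.5857, 0.0211, 0.217]
tool_rot: [2.237, 2.204, 0.005]
ft_force: [-0.4, -0.5, -1.4]
grip_width: 0.256
```

Request:
carry_out --motion '[[[-0.005, -0.015, 0], -0.02], [[-0.015, -0.045, 0], -0.04], [[-0.027, -0.08, 0], -0.06], [[-0.04, -0.115, 0], -0.08], [[-0.053, -0.15, 0], -0.1], [[-0.066, -0.185, 0], -0.12], [[-0.079, -0.22, 0], -0.14], [[-0.092, -0.255, 0], -0.146], [[-0.105, -0.29, 0], -0.146], [[-0.115, -0.325, 0], -0.146], [[-0.125, -0.35, 0], -0.146], [[-0.1304, -0.3675, 0], -0.146], [[-0.1304, -0.3675, 0], -0.146], [[-0.1304, -0.3675, -0.04], -0.146], [[-0.1304, -0.3675, -0.08], -0.146], [[-0.1304, -0.3675, -0.09], -0.146], [[-0.1304, -0.3675, -0.09], -0.146], [[-0.1304, -0.3675, -0.09], -0.146]]'

```text
time: 27.05
position: [0.4545, -0.3471, 0.1263]
tool_rot: [2.392, 2.034, 0.001]
ft_force: [-0.3, 0.3, -0.2]
grip_width: 0.257
```

```bash
python3 - <<'E'
from h import *
p,K,E=snap("wrist","w9"); q,_,_=snap("side","s9"); s=get_state(); print(s["position"],s["tool_rot"],s["ft_force"])
m=np.zeros((600,800,3),np.uint8); m[:,:400]=cv2.resize(p[60:240,180:300],(400,600),interpolation=cv2.INTER_CUBIC); m[:,400:]=cv2.resize(q[215:350,205:295],(400,600),interpolation=cv2.INTER_CUBIC); cv2.imwrite("pics/m9.png",m)
E
```

```text
[ 0.45517914 -0.34726726  0.12688298] [2.39031917e+00 2.03391822e+00 2.25038629e-03] [-0.19596929 -0.77964126 -0.7498945 ]
```

```bash
python3 - <<'E'
from meas import *
for n in("w7","w9"):
    p,K,E=load(n); hsv=cv2.cvtColor(p,cv2.COLOR_BGR2HSV)
    w=cv2.inRange(hsv,(8,70,60),(30,255,255)); w[260 if n=="w9" else 205:]=0
    ys,xs=np.where(w>0); print(n,xs.min(),xs.max(),ys.min(),ys.max())
    # world coords of wood mask pixels at z=.041 -> rack-frame extremes
    a=np.radians(-9.2); ex=np.array([np.cos(a),np.sin(a)]); ey=np.array([-ex[1],ex[0]])
    c=np.array([onz((x,y),.041,K,E,True)[:2] for x,y in zip(xs,ys)])-[.4541,-.3466]
    X=c@ex; Y=c@ey
    print("min x",np.percentile(X,[0,.5,1]),"Y near end: min",[round(Y[(X>t)&(X<t+.01)].min(),4) for t in(-.06,-.05,-.03,0,.03) if ((X>t)&(X<t+.01)).any()])
    if n=="w9":
        blk=(p.max(2)<60)
        for r in range(60,200,8):
            row=''.join('W' if w[r,x] else ('b' if blk[r,x] else '.') for x in range(190,330,2)); print(r,row)
E
```

```text
w7 234 306 109 198
min x [-0.0705 -0.0697 -0.0696] Y near end: min [np.float64(-0.0227), np.float64(-0.0228), np.float64(-0.0231), np.float64(-0.0235), np.float64(-0.0226)]
w9 199 345 111 259
min x [-0.0715 -0.0714 -0.0713] Y near end: min [np.float64(-0.0227), np.float64(-0.0228), np.float64(-0.023), np.float64(-0.0229), np.float64(-0.0227)]
60 ......................................................................
68 ......................................................................
76 ......................................................................
84 ......................................................................
92 ......................................................................
100 ......................................................................
108 ......................................................................
116 ....................WWWWWWWWWWWWWWWWWWWWWWWWWWWWWWWWWWWWWWWWWWWWWWWWWW
124 ....................WWWWWWWWWWWWWWWWWWWWWWWWWWWWWWWWWWWWWWWWbbbbbbbbbb
132 ....................WWWWbbbbbbbbbbbbbbbbWWWWWWWWWWWWWWWWWWWWbbbbbbbbbb
140 ....................WWWbbbbbbbbbbbbbbbbbbWWWWWWWWWWWWWWWWWWWbbbbbbbbbb
148 ....................WWbbbbbbbbbbbbbbbbbbbbWWWWWWWWWWWWWWWWWW...bbbbbbb
156 ....................WWbbbbbbbbbbbbbbbbbbbbWWWWWWWWWWWWWWWWWW...bbbbbbb
164 ....................WWbbbbbbbbbbbbbbbbbbbbWWWWWWWWWWWWWWWWW....bbbbbbb
172 ....................WWbbbbbbbbbbbbbbbbbbbbWWWWWWWWWWWWWWWWW...bb..bbbb
180 ....................WWbbbbbbbbbbbbbbbbbbbbWWWWWWWWWWWWWWWWW...b....bbb
188 ....................WWbbbb............bbbbWWWWWWWWWWWWWWWWW...b...bbbb
196 ....................WWbbbb............bbbbWWWWWWWWWWWWWWWWW...b...bbbb
```

Request:
carry_out --motion '[[[-0.0008, 0, -0.008], 0], [[-0.0008, 0, -0.016], 0], [[-0.0008, 0, -0.022], 0], [[-0.0008, 0, -0.027], 0], [[-0.0008, 0, -0.032], 0], [[-0.0008, 0, -0.036], 0], [[-0.0008, 0, -0.04], 0], [[-0.0008, 0, -0.042], 0], [[-0.0008, 0, -0.042], 0]]'

```text
time: 28.05
position: [0.4532, -0.3463, 0.0825]
tool_rot: [-2.392, -2.036, 0.0]
ft_force: [-0.1, 0.2, -1.5]
grip_width: 0.258
```

Request:
carry_out --motion '[[[0, 0, -0.003], 0], [[0, 0, -0.006], 0], [[0, 0, -0.008], 0], [[0, 0, -0.01], 0], [[0, 0, -0.012], 0], [[0, 0, -0.013], 0], [[0, 0, -0.014], 0], [[0, 0, -0.014], 0]]'

```text
time: 28.85
position: [0.4533, -0.3463, 0.0687]
tool_rot: [-2.392, -2.036, -0.0]
ft_force: [0.3, -1.2, -2.0]
grip_width: 0.26
```

Request:
carry_out --motion '[[[0, 0, -0.0005], 0], [[0, 0, -0.001], 0], [[0, 0, -0.0015], 0], [[0, 0, -0.0015], 0]]'

```text
time: 29.25
position: [0.4533, -0.3463, 0.0672]
tool_rot: [-2.393, -2.036, -0.0]
ft_force: [-0.2, 1.2, -1.8]
grip_width: 0.257
```

Request:
carry_out --motion '[[[0, 0, -0.0005], 0], [[0, 0, -0.001], 0], [[0, 0, -0.001], 0], [[0, 0, -0.001], 0]]'

```text
time: 29.65
position: [0.4533, -0.3463, 0.0663]
tool_rot: [-2.393, -2.036, -0.0]
ft_force: [-0.3, 0.0, -1.4]
grip_width: 0.259
```

Request:
carry_out --motion '[[[0, 0, -0.0005], 0], [[0, 0, -0.001], 0], [[0, 0, -0.001], 0], [[0, 0, -0.001], 0]]'

```text
time: 30.05
position: [0.4533, -0.3467, 0.0659]
tool_rot: [2.393, 2.035, 0.001]
ft_force: [-2.8, 0.8, 5.9]
grip_width: 0.259
```

Request:
carry_out --motion '[[[0, 0, 0.0005], 0], [[0, 0, 0.0005], 0], [[0, 0, 0.0005], 0], [[0, 0, 0.0005], 0], [[0, 0, 0.0005], 0], [[0, 0, 0.0005], 0]]' --grip 0.05

```text
time: 30.65
position: [0.4533, -0.3463, 0.0657]
tool_rot: [-2.393, -2.036, -0.0]
ft_force: [-0.7, 0.5, -0.8]
grip_width: 0.474
```

Request:
carry_out --motion '[[[0, 0, 0.01], 0], [[0, 0, 0.03], 0], [[0, 0, 0.06], 0], [[0, 0, 0.1], 0], [[0, 0, 0.14], 0], [[0, 0, 0.18], 0], [[0, 0, 0.22], 0], [[0, 0, 0.234], 0], [[0, 0, 0.234], 0], [[0, 0, 0.234], 0]]'

```text
time: 31.65
position: [0.4529, -0.346, 0.2988]
tool_rot: [-2.392, -2.035, 0.0]
ft_force: [0.2, 0.4, 0.5]
grip_width: 0.471
```

```bash
python3 - <<'E'
from meas import *
p,K,E=snap("wrist","w10"); s=get_state(); print(s["position"],s["ft_force"],s["grip_width"])
p7,K7,E7=load("w7")
# labels (bright low-sat within rack), black tops
a=np.radians(-9.2); ex=np.array([np.cos(a),np.sin(a)]); ey=np.array([-ex[1],ex[0]])
blk=(p.max(2)<60).astype(np.uint8); blk[205:]=0; blk[:100]=0
for z in(.093,):
  n,l,st,ce=cv2.connectedComponentsWithStats(cv2.morphologyEx(blk,cv2.MORPH_CLOSE,np.ones((11,11))))
  for i in range(1,n):
    if st[i,4]<300: continue
    m=(l==i).astype(np.uint8); r=cv2.minAreaRect(cv2.findContours(m,0,2)[0][0])
    b=np.array([onz(q,z,K,E,True)[:2]-[.4541,-.3466] for q in cv2.boxPoints(r)])
    print(st[i],"rackframe X",np.round(b@ex,4),"Y",np.round(b@ey,4))
lab=((p.min(2)>170)&(np.ptp(p.astype(int),axis=2)<25)).astype(np.uint8)
for r in range(104,208,6):
    print(r,''.join('b' if p[r,x].max()<60 else('L' if lab[r,x] else 'w') for x in range(226,312,1)))
E
```

```text
[ 0.4526 -0.3457  0.2981] [ 0.2606  0.1465 -1.0124] 0.47125306169318726
[245 117  17  88 899] rackframe X [-0.0619 -0.0619  0.0572  0.0572] Y [-0.0105  0.0102  0.0108 -0.0114]
[ 281  116   29   89 1314] rackframe X [ 0.0564 -0.0648 -0.064   0.0585] Y [0.0366 0.0395 0.0759 0.0755]
[ 430  138   30   67 1887] rackframe X [-0.0433 -0.0473  0.0617  0.0603] Y [0.262  0.3204 0.3426 0.2793]
104 LLLLLLLLLLLLLLLLLLLLLLLLLLLLLLLLLLLLLLLLLLLLLLLLLLLLLLLLLLLLLLLLLLLLLLLLLLLLLLLLLLLLLL
110 LLLLLLLLLLLwwwwwwwwwwwwwwwwwwwwwwwwwwwwwwwwwwwwwwwwwwwwwwwwwwwwwwwwwwwwwwwwwwwwwwwwwLL
116 LLLLLLLLLLLwwwwwwwwwwwwwwwwwwwwwwwwwwwwwwwwwwwwwwwwwwwwwwwwwwwwwwwwwwwwwwwwwwwwbwwwwwL
122 LLLLLLLLLLLwwwwwwwwbbbbbbbbbbbbbbbbwwwwwwwwwwwwwwwwwwwwwwwwwwwbbbbbbbbbbbbbbbbbbbbbbww
128 LLLLLLLLLLLwwwwwwwwbbbbbbbbbbbbbbbbbwwwwwwwwwwwwwwwwwwwwwwwwwwbbbbbbbbbbbbbbbbbbbbbbwL
134 LLLLLLLLLLLwwwwwwwwbbbbbbbbbbbbbbbbbwwwwwwwwwwwwwwwwwwwwwwwwwwwwwbbbbbbbbbbbbbbbbbbbwL
140 LLLLLLLLLLLwwwwwwwwbbwwLLLLLLLLwwbbbwwwwwwwwwwwwwwwwwwwwwwwwwwwwwbbbbbbwLLLLLLLLLwbbwL
146 LLLLLLLLLLLwwwwwwwwbbbwLLLLLLLLLwbbbwwwwwwwwwwwwwwwwwwwwwwwwwwwwwbwwbbbwL
[... 223 characters left out ...]
LLLLLLLLLwbbbwwwwwwwwwwwwwwwwwwwwwwwwwwwwbwwbbbwwLLLLLLLLwbbwww
170 LLLLLLLLLLLwwwwwwwwwbbwLLLLLLLLLwbbbwwwwwwwwwwwwwwwwwwwwwwwwwwwwbwwbbbwLLLLLLLLLwbbwww
176 LLLLLLLLLLLwwwwwwwwwbbwLLLLLLLLLwbbbwwwwwwwwwwwwwwwwwwwwwwwwwwwwwwbbbbwLLLLLLLLLwbbwww
182 LLLLLLLLLLLwwwwwwwwwbbwLLLLLLLLLwbbbwwwwwwwwwwwwwwwwwwwwwwwwbbwbbbbbbbwLLLLLLLLwbbbwww
188 LLLLLLLLLLLLwwwwwwwwbbwLLLLLLLLLwbbbwwwwwwwwwwwwwwwwwwwwwwwwbbbbbbbbbwwLLLLLwwwwbbwwww
194 LLLLLLLLLLLLLwwwwwwbbbbbbbbbbbbbbbbwwwwwLLLLLLLLLLLLwwwwwwwwwwbbbbbbbbbbbbbbbbbbbbwwww
200 LLLLLLLLLLLLLLwwwwwwbbbbbbbbbbbbbbbbwLLLLLLLLLLLLLLLwwwwwwwwwwwwwbbbbbbbbbbbbbbbbbwwww
206 LLLLLLLLLLLLLLLLLwwwwwwwwwwwwwwLLLLLLLLLLLLLLLLLLLLLLLwwwwwwwwwwwwwwwwwwwwwwwwwwwwwwww
```

```bash
python3 -c "
from bench import ticket
print(ticket.close_job())"
```

```text
the job is handed in; nothing more can be done
None
```

I released the cartridge, stood the pin back in its own hole, moved the cartridge to the empty bay and handed the job in after about 32 s of the 72 s allowed.

- **Latch:** the pin touched the screw head about 40 mm below the dock's top. I pressed about 5 mm, and the highest force I read was 5.3 N. The side picture showed the cartridge popped up.
- **Pin:** it is back in the stand's middle hole, where it started. The force reading and a picture both showed it seated.
- **Cartridge:** it touched the bay floor at the expected height, with about 6 N at contact. In the last wrist picture its top measured about 119 x 22 mm when taken at 93 mm above the table. That fits it standing upright and fully home, centred within about 2.5 mm.
- **Other things:** the spare cartridge still stood in its own bay in that last picture. The tools and the mouse were never approached closely enough to touch, but I did not check the mouse again at the end.

The 12-picture limit ran out just before the placing. I checked the lowering and the final position by numbers from the pictures and the forces, not by eye. No check failed. Position readings drifted by 1 to 2 mm at times, within what the fits allowed.

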